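# Snap the blade guard onto the knife holder

## Task

Pick up the red blade guard by its tab, lower it over the horizontal blade bar of the knife holder so that it sits astride the bar between the two end cheeks, and press it straight down until it clicks and is fully home on the bar. Keep pressing it down firmly with the gripper: finish while still pressing, do not let go. Leave everything else on the bench where it is.

Things in the scene. Friction and masses are not known exactly. Their poses are not given: they have to be found in the camera images.
- guard: Red plastic blade guard, loose, 110 g, standing on its legs: an inverted U channel 110 mm long (its y), 35 wide (x), 35 tall, with a tab on top at mid-length: 12 mm thick (x), 46 long (y), 30 tall (65 overall). Legs 4 mm thick, 27 apart inside, 30 deep; a round inward bead along each foot narrows the mouth to 19 mm. Origin: centre of the underside; z up. Same turned end for end.
- guard_tab (a point): Grip point on the guard: in the tab, 57 mm above the guard's origin (8 mm below the tab's top, 22 mm above the flat top of the channel). Close the fingers along the guard's x, across the 12 mm thickness; the fingertips then stand 3 mm or less above the flat top.
- guard_ceiling (a point): Centre of the underside of the channel's roof (the face that lands on the bar), 30 mm above the guard's origin, 27 mm below point guard_tab.
- holder: Aluminium knife holder fixed to the bench: base 110 x 200 x 22 mm (grey foot plate under it 124 x 214) with two upright end cheeks 14 mm thick, 60 wide (x), up to 92 mm above the bench, inner faces 146 mm apart along its y. Origin: centre of the underside; y runs along the bar, z up.
- bar: Dark steel horizontal blade bar between the cheeks, along the holder's y, 13 mm thick (x), 32 tall, its top 85 mm above the bench. Two greased sprung steel balls stick out 6.5 mm from each side, 17 mm below its top, 30 mm either side of the middle. Origin: centre of the top face.
- bar_top (a point): Centre of the bar's top face; x across, y along the bar, z up. The guard is home with point guard_ceiling at this height; along the bar it may sit up to 18 mm off centre. Pressed down, its beads meet the balls with the ceiling 16 mm above the top (it rests there by its weight), force peaks at about 10 N near 12 mm, then drops; below 8 mm the balls pull it down to the bar.
- slidebox: Bystander, not to be moved: small blue box with clear lid, 60 x 82 x 42 mm. Origin: centre of the underside.
- tipbox: Bystander, not to be moved: blue tip box with yellow lid, 85 x 120 x 62 mm. Origin: centre of the underside.
- beaker: Bystander, not to be moved: glass beaker, 64 mm across, 85 mm tall. Origin: centre of the underside.
- cassette: Bystander, not to be moved: pale green specimen cassette with a wax block, 30 x 42 x 18 mm. Origin: centre of the underside.
- reagent: Bystander, not to be moved: white bottle with orange cap, 56 mm across, 130 mm tall. Origin: centre of the underside.
- brush: Bystander, not to be moved: fine section brush with a thin wooden handle, 170 mm long, 8 mm thick, lying flat. Origin: middle of its length, on the underside.
Not all that is in view belongs to the job. Of the things that look like the guard, the largest one is meant.

How it is judged:
On the way, in this order (a step that is already met when the one before it is completed fails the run):
1. the guard is astride the bar, one leg on each side, not yet clicked (x of guard_ceiling in the frame of bar_top between -0.01 and 0.01 m and y of guard_ceiling in the frame of bar_top between -0.03 and 0.03 m and z of guard_ceiling in the frame of bar_top between 0.006 and 0.023 m and angle between the y axis of guard and the y axis of holder, either way round below 0.2 rad), for 0.05 s.
2. the guard has clicked home: its ceiling is on the bar (x of guard_ceiling in the frame of bar_top between -0.006 and 0.006 m and y of guard_ceiling in the frame of bar_top between -0.025 and 0.025 m and z of guard_ceiling in the frame of bar_top between -0.004 and 0.003 m and angle between the y axis of guard and the y axis of holder, either way round below 0.08 rad and angle between guard's own z axis and vertical below 0.1 rad), for 0.2 s.
At the end, for the whole second after the job is handed in: The guard is astride the bar and fully home (ceiling within 3 mm of the bar top, within 6 mm across and 25 mm along the bar, turned less than 0.08 rad from it, tilted less than 0.1 rad), and the fingers are still on it, pressing it onto the bar with more than 5 N (all of step 2 and contact force between guard and bar above 5 N and contact force between the fingers and guard above 3 N); the arm keeps its last pose, push and grip.
It fails at once if a bystander was pushed more than 30 mm (distance of any of slidebox, tipbox, beaker, cassette, reagent, brush from where it was at the start of the episode above 0.03 m).
It also fails if it takes over 42 s, if anything falls off the work surface, if the arm or the gripper's body presses on something with over 40 N, if the wrist force passes 120 N, or if a joint passes its speed limit or range.

## Robot

A 7-joint arm with a two-finger parallel gripper is mounted at the origin on the work surface. World frame = base frame: x ahead of the robot, y to its left, z up, the work surface at z = 0. Lengths are in m, angles in rad, forces in N, time in s.
With the tool pointing down it reaches from about 0.4 to 0.85 m from the base axis. Payload 10.4 kg.
Tool frame: the origin (TCP) lies at the very end of the fingers, on their centre line; the grasp point (between the pads) lies r.tcp_to_grasp behind it (r.tcp_to_grasp is the distance from the TCP to the grasp point, in m); z points along the fingers, y is the line along which they close (so a half turn about z gives the same grasp; the last joint's range is limited). The gripper opens to 87 mm and grips with 3 to 60 N. Pads are 19 mm wide; open, the fingers measure 117 mm over their backs; the gripper's body (75 mm by 190 mm) begins 51 mm behind the grasp point.
Start: joints at [1.143, 0.332, -0.065, 1.46, 0.022, 1.35, -0.088], TCP at [0.246, -0.575, 0.223] pointing down, gripper open.
Joint ranges: [-2.6, 2.6], [-0.5, 2.12], [-1.47, 1.34], [0.16, 2.42], [-1.27, 4.41], [0.06, 2.06], [-2.6, 2.6]. Speed limits (rad/s): [2.22, 2.22, 2.79, 2.79, 3.14, 3.14, 3.14].

## Interface

Orientations are given as a unit quaternion [x, y, z, w].
In Python, from bench import monitor, cams, ticket, r gives the robot as it stands.
- The arm moves only by the shell command python3 -m crank 'ROWS' [OPENING] [FORCE]. ROWS is a JSON object whose one key "steps" holds a list of rows, each a list of 2 entries, a list of its own where there are three numbers: the shift along the world's x, y, z in units of 25 mm (1.0 is 25 mm), then the turn, a rotation vector about the world's x, y, z in units of 5 degrees (1.0 is 5 degrees). In form: {"steps": [[[x, y, z], [ax, ay, az]], ...]}. A call has 1 to 10 rows; each row shifts and turns the commanded pose from where the row before left it; what a row does not reach is not made up. A row lasts 1/12 s, in which the tool goes at most 41.7 mm and 7.16 degrees, less where a joint would pass 70% of its speed; a pose out of reach is approached as far as the arm can. A call is refused whole if a number of a shift passes 1 or a number of a turn 1, either way. A call with a gripper value outside its range is refused whole. OPENING is the finger opening in mm, from 0 to 87, set as the call begins (- or left out, the last holds). The fingers move at their own pace and stop on an object; FORCE is the grip in N (left out, the last holds). Time passes only in rows, so rows that do not move let the fingers close. It gives the time, the measured TCP pose, the force, the opening and the grip force at its end, in the units of the state.
- monitor.read_state(): the state, without advancing time (a new reading comes with each control period).
- cams.camera(name): name is "scene" or "top" or "wrist"; returns a dict with "pixels" (420x560x3 uint8, blue, green, red), "z_map" (420x560 float32, m along the optical axis (not along the pixel's ray), 0 where there is no reading), "vfov" (degrees; the focal length in pixels is half the picture's height over the tangent of half this angle, whatever the lens; pixels are square), "cx", "cy" (the principal point, pixels), "T" (4x4, takes a point from camera to world coordinates). Camera axes: x right, y up, looking along -z (the intrinsics and any distortion apply to the point x, -y, -z); pixel columns grow to the right and rows downward; lengths in m; the calibration is good to about 2 mm. The wrist camera is an equidistant fisheye: a pixel r from the principal point sees the ray r / f radians off the axis. A picture is of the moment at which its call begins.
- ticket.close_job(): hands the job in; it is judged then, once.
The state is a dict: "time": time; "joint_positions": joint angles; "joint_vel": joint speeds; "joint_torque": joint torques, N m; "ee_pos": TCP position; "eef_rot": TCP orientation; "ft_force": force on the tool from outside, world axes, zero at the start; "torque": the same for the moment, N m; "width": finger opening in m; "grip_force": force on a finger pad.
Only numpy, scipy, OpenCV 4.12 (cv2) and the standard library are available. Lean on these libraries where they do the work, as an engineer would, in place of code of your own. Each camera call takes 0.05 s, during which the arm holds its last target. There are 200 camera calls.

## Working session

There is one attempt and no reset: what is moved stays moved. The work goes in short steps, Python scripts to look and compute and a shell command to move; the robot and the scene stay as the last step left them, time stands still between calls to the robot, and variables do not carry over. Pictures are saved under pics/ and viewed, at most 10 in all, crops included, and the job is handed in when it is done.

```bash
mkdir -p pics; ls
cat > h.py <<'E'
import numpy as np,cv2
from bench import monitor,cams,ticket,r
def shot(name,fn):
    c=cams.camera(name); np.savez('pics/'+fn+'.npz',**c); cv2.imwrite('pics/'+fn+'.png',c['pixels']); return c
def load(fn): return dict(np.load('pics/'+fn+'.npz'))
def pts(c):
    h,w=c['z_map'].shape; f=h/2/np.tan(np.radians(float(c['vfov']))/2)
    v,u=np.mgrid[:h,:w]; z=c['z_map']
    P=np.stack([(u-c['cx'])/f*z,-(v-c['cy'])/f*z,-z,np.ones_like(z)],-1)
    return (P@c['T'].T)[...,:3]
E
python3 - <<'E'
from h import *
a=shot('scene','s1');b=shot('top','t1')
s=monitor.read_state();print(s,r.tcp_to_grasp)
for c in(a,b):print(c['vfov'],c['cx'],c['cy'],c['T'])
E
```

```text
pics
{'time': 0.1, 'joint_positions': array([ 1.14344087,  0.33280315, -0.06468642,  1.46086549,  0.02160704,
        1.34991458, -0.0885107 ]), 'joint_vel': array([-0.00072384, -0.00059683,  0.00128824, -0.00231804, -0.001413  ,
        0.00121859,  0.00213027]), 'joint_torque': array([ 1.61213684e-03, -6.24547648e+01,  2.47800857e-02, -3.90714669e+01,
       -6.14055851e-02,  3.66337539e-02,  5.08134804e-05]), 'ee_pos': array([ 0.24596745, -0.57417805,  0.22183303]), 'eef_rot': array([ 9.79591482e-01,  2.00997782e-01, -1.64709206e-04, -6.26199161e-04]), 'ft_force': array([ 0.36809708, -0.06010048,  0.64191792]), 'torque': array([-0.04631898,  0.02539425,  0.00895968]), 'grip_force': 0.0, 'width': 0.08677890563225801} 0.0187
50.453673797676245 274.3360996444819 217.72550809241557 [[-0.62935935 -0.43279005  0.64544525  1.3517322 ]
 [ 0.77706469 -0.34108438  0.52899142  0.66849733]
 [-0.00879093  0.83447841  0.55097051  0.75523533]
 [ 0.          0.          0.          1.        ]]
49.01361090995717 283.2040918501258 211.42566169808308 [[-0.01245027  0.99563852 -0.09246043  0.48136169]
 [-0.99983557 -0.01361503 -0.01197732  0.01175614]
 [-0.01318393  0.0922961   0.99564432  1.17662888]
 [ 0.          0.          0.          1.        ]]
```

View pics/s1.png

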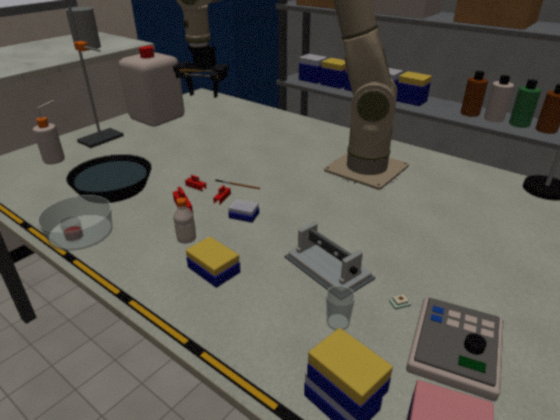

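View pics/t1.png

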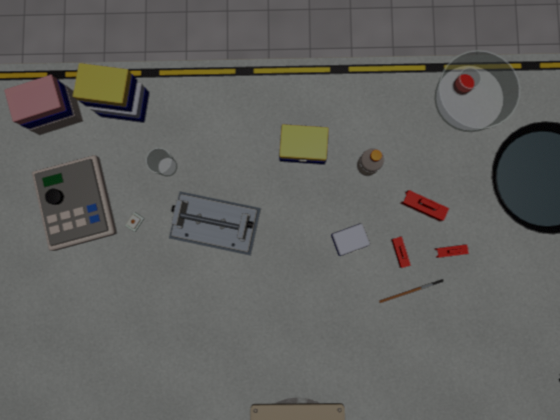

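The top view shows the possible guards: red pieces at (425,205), (401,251) and (452,251), plus a red cap at (465,83). The piece at (425,205) looks largest. The holder is at (215,222). I'll measure all three pieces and check one in a crop.

Run:
```python
from h import *
c=load('t1');P=pts(c);im=c['pixels'].astype(int)
m=((im[...,2]>110)&(im[...,1]<70)&(im[...,0]<70)).astype(np.uint8)
m=cv2.morphologyEx(m,cv2.MORPH_CLOSE,np.ones((5,5)))
n,l,st,ce=cv2.connectedComponentsWithStats(m)
for i in range(1,n):
    if st[i,4]<60: continue
    q=P[l==i]; zz=q[:,2]
    print('comp',ce[i].round(),st[i,4],'z pct',np.percentile(zz,[5,25,50,75,95]).round(3))
    for nm,lo,hi in(('chan',.025,.042),('tab',.05,.075),('all',.01,.1)):
        k=q[(zz>lo)&(zz<hi)]
        if len(k)>8: 
            rc=cv2.minAreaRect((k[:,:2]*1000).astype(np.float32)); print(' ',nm,len(k),np.round(rc[0],1),np.round(rc[1],1),round(rc[2],1),k.mean(0).round(4), 'edges',np.diff(cv2.boxPoints(rc),axis=0)[:2].round(1).tolist())
# holder region
q=P[185:260,165:265].reshape(-1,3)
for nm,lo,hi in(('foot/base',.012,.03),('bar',.078,.0885),('cheek',.0895,.1)):
    k=q[(q[:,2]>lo)&(q[:,2]<hi)]
    if len(k)>8:
        rc=cv2.minAreaRect((k[:,:2]*1000).astype(np.float32)); print(nm,len(k),np.round(rc[0],1),np.round(rc[1],1),round(rc[2],1),k.mean(0).round(4),np.diff(cv2.boxPoints(rc),axis=0)[:2].round(1).tolist())
print('bench z',np.median(P[300:340,150:250,2]))
A=cv2.resize(c['pixels'][180:270,380:480],(500,450),interpolation=3);B=cv2.resize(c['pixels'][180:270,160:270],(550,450),interpolation=3)[:,:300*2]
cv2.imwrite('pics/c1.png',cv2.resize(np.hstack([A,B]),(800,343)))
```

```text
comp [467.  81.] 153 z pct [0.029 0.031 0.033 0.035 0.066]
  chan 139 [ 916.  -446.6] [41.4 27.2] 46.8 [ 0.9158 -0.4467  0.0328] edges [[19.799999237060547, -18.600000381469727], [28.299999237060547, 30.200000762939453]]
  tab 13 [ 893.5 -426.1] [33.2  7.5] 46.7 [ 0.8939 -0.4249  0.0661] edges [[5.5, -5.199999809265137], [22.700000762939453, 24.200000762939453]]
  all 152 [ 907.8 -440.8] [40.9 48.1] 57.7 [ 0.914  -0.4448  0.0356] edges [[40.70000076293945, -25.700000762939453], [21.899999618530273, 34.599998474121094]]
comp [426. 205.] 573 z pct [0.032 0.035 0.037 0.042 0.067]
  chan 429 [ 599.1 -328.9] [107.9  33.8] 63.8 [ 0.5991 -0.3266  0.0357] edges [[30.299999237060547, -14.899999618530273], [47.70000076293945, 96.80000305175781]]
  tab 118 [ 599.5 -328.9] [45.9 13.4] 64.7 [ 0.5984 -0.3278  0.0639] edges [[12.100000381469727, -5.699999809265137], [19.600000381469727, 41.5]]
  all 570 [ 599.1 -328.9] [107.9  33.8] 63.8 [ 0.5987 -0.327   0.0419] edges [[30.299999237060547, -14.899999618530273], [47.70000076293945, 96.80000305175781]]
comp [401. 252.] 266 z pct [0.021 0.024 0.026 0
[... 472 characters left out ...]
999809265137, -73.19999694824219], [22.600000381469727, 2.700000047683716]]
  all 279 [ 484.8 -393. ] [22.9 74.3] 6.9 [ 0.4848 -0.3916  0.0288] edges [[8.899999618530273, -73.80000305175781], [22.700000762939453, 2.700000047683716]]
foot/base 2568 [564.7 198.7] [204.4 114.5] 77.1 [0.561  0.1983 0.0222] [[111.5999984741211, -25.600000381469727], [45.79999923706055, 199.1999969482422]]
bar 363 [566.5 200.4] [174.7  56.4] 78.0 [0.5646 0.2052 0.085 ] [[55.20000076293945, -11.699999809265137], [36.29999923706055, 170.89999389648438]]
cheek 264 [567.2 199.8] [173.   59.2] 77.3 [0.567  0.1967 0.0923] [[57.70000076293945, -13.0], [37.900001525878906, 168.8000030517578]]
bench z 0.0003602856041380331
```

View pics/c1.png

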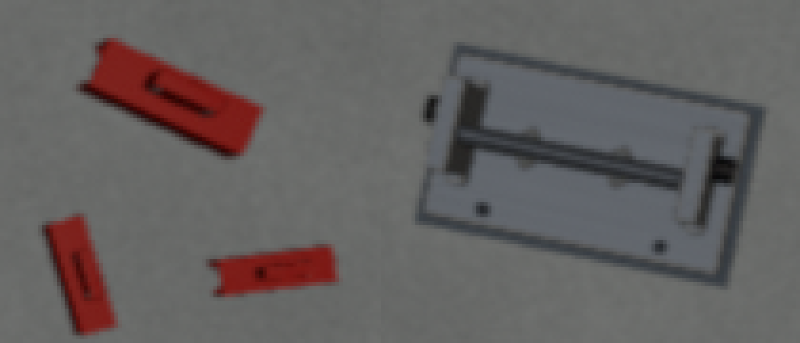

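The crop confirms the big piece at (425,205) is the guard: it measures 108 x 34 mm with a 46 x 13 mm tab at 64–67 mm height, while the decoys are 74 x 22 mm. It sits at (0.599, -0.329) with its axis at 63.8°. The bar centre is at (0.567, 0.200) with its axis at 77.4°. I'll move over the guard now.

```bash
python3 -m crank '{"steps":[[[0.9,0.6,0],[0,0,0.5]],[[0.9,0.6,0],[0,0,0.5]],[[0.9,0.6,0],[0,0,0.5]],[[0.9,0.6,0],[0,0,0.5]],[[0.9,0.6,0],[0,0,0.5]],[[0.9,0.6,0],[0,0,0.5]],[[0.9,0.6,0],[0,0,0.5]],[[0.9,0.6,0],[0,0,0.5]],[[0.9,0.6,0],[0,0,0.5]],[[0.9,0.6,0],[0,0,0.5]]]}' 87 20
python3 -m crank '{"steps":[[[0.9,0.6,0],[0,0,0.5]],[[0.9,0.6,0],[0,0,0.5]],[[0.9,0.6,0],[0,0,0.5]],[[0.9,0.6,0],[0,0,0.5]],[[0.9,0.6,0],[0,0,0.5]],[[0.6,0.8,0],[0,0,0.6]],[[0,0,0],[0,0,0]],[[0,0,0],[0,0,0]]]}'
cat >> h.py <<'E'
def st(gx,gy,gz,yaw):
    from scipy.spatial.transform import Rotation as R
    s=monitor.read_state(); M=R.from_quat(s['eef_rot']).as_matrix(); p=s['ee_pos']
    ty=np.degrees(np.arctan2(M[1,1],M[0,1])); z=M[:,2]
    print('t',round(s['time'],2),'tcp',p.round(4),'tooly',ty.round(2),'z',z.round(4),'F',s['ft_force'].round(1),'w',round(s['width'],4),'g',round(s['grip_force'],1),'q7',s['joint_positions'].round(2))
    print('need shift',((np.array([gx,gy,gz])-p)/.025).round(2),'turn z',((yaw-ty)/5).round(2),'untilt',(np.degrees(np.cross(z,[0,0,-1]))/5).round(2))
E
python3 -c "
from h import *
st(.5993,-.3289,.039,-26.0)
c=shot('wrist','w1');print(c['vfov'],c['cx'],c['cy'],c['T'].round(3))"
```

```text
time: 0.93
ee_pos: [0.472, -0.4235, 0.2222]
eef_rot: [0.912, 0.409, -0.0, -0.0]
ft_force: [0.2, -0.5, 0.3]
width: 0.0868
grip_force: 0.0
time: 1.6
ee_pos: [0.5995, -0.3275, 0.2218]
eef_rot: [0.849, 0.529, 0.0, -0.001]
ft_force: [-1.5, 0.3, -0.3]
width: 0.0871
grip_force: 0.0
t 1.6 tcp [ 0.5995 -0.3275  0.2218] tooly -26.13 z [-6.0e-04  1.4e-03 -1.0e+00] F [-1.5  0.3 -0.3] w 0.0871 g 0.0 q7 [ 0.66  0.49 -0.34  1.27  0.16  1.41 -0.12]
need shift [-0.01 -0.06 -7.31] turn z 0.03 untilt [-0.02 -0.01 -0.  ]
65.70646984690485 279.0747217057771 210.2345849345973 [[ 0.898  0.426  0.113  0.63 ]
 [-0.441  0.868  0.227 -0.266]
 [-0.001 -0.254  0.967  0.385]
 [ 0.     0.     0.     1.   ]]
```

View pics/w1.png

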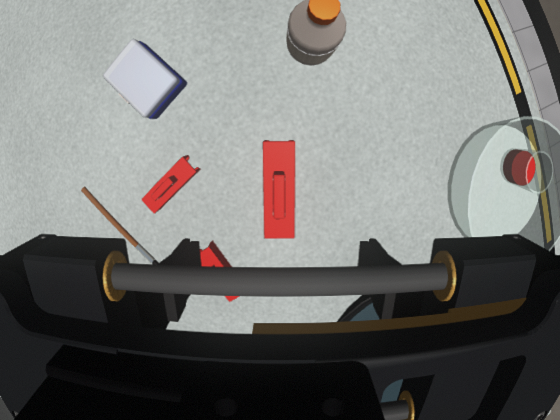

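The wrist view shows the guard at (279,190), square and centred between the fingers (187 and 370). I'll cross-check its position from the wrist depth, then descend.

```bash
cat >> h.py <<'E'
def wpts(c):
    h,w=c['z_map'].shape; f=h/2/np.tan(np.radians(float(c['vfov']))/2)
    v,u=np.mgrid[:h,:w]; z=c['z_map']; a=u-c['cx']; b=v-c['cy']; rr=np.hypot(a,b)+1e-9; t=np.tan(rr/f)/rr
    return (np.stack([a*t*z,-b*t*z,-z,np.ones_like(z)],-1)@c['T'].T)[...,:3]
def rect(k): 
    rc=cv2.minAreaRect((k[:,:2]*1000).astype(np.float32)); e=np.diff(cv2.boxPoints(rc),axis=0)[:2]; e=e[np.argmax(np.hypot(*e.T))]
    return len(k),np.round(rc[0],1),np.round(rc[1],1),round(float(np.degrees(np.arctan2(e[1],e[0])))%180,1),k[:,2].mean().round(4)
E
python3 -c "
from h import *
c=load('w1');P=wpts(c);im=c['pixels'].astype(int);m=(im[...,2]>120)&(im[...,1]<90)&(im[...,0]<90)
m[:130]=0;m[245:]=0;m[:,:255]=0;m[:,305:]=0
k=P[m];print(rect(k),rect(k[k[:,2]>.058]),rect(k[(k[:,2]>.028)&(k[:,2]<.045)]))"
python3 -m crank '{"steps":[[[0,0,-1],[0,0,0]],[[0,0,-1],[0,0,0]],[[0,0,-1],[0,0,0]],[[0,0,0],[0,0,0]]]}'
```

```text
(2962, array([ 602.1, -321. ]), array([123.6,  33.9]), 64.1, np.float64(0.0422)) (521, array([ 609.5, -307.2]), array([92.4, 12.4]), 63.7, np.float64(0.0723)) (2429, array([ 598.8, -327.8]), array([108.4,  33.9]), 64.1, np.float64(0.0358))
time: 1.98
ee_pos: [0.595, -0.3301, 0.142]
eef_rot: [0.85, 0.527, -0.003, -0.003]
ft_force: [-0.6, 0.2, -1.2]
width: 0.087
grip_force: 0.0
```

The wrist and top measurements agree within 1 mm and 0.3°. Going on down.

```bash
python3 -m crank '{"steps":[[[0,0,-1],[0,0,0]],[[0,0,-1],[0,0,0]],[[0,0,-1],[0,0,0]],[[0,0,-0.5],[0,0,0]],[[0,0,0],[0,0,0]],[[0,0,0],[0,0,0]],[[0,0,0],[0,0,0]]]}' >/dev/null; python3 -c "
from h import *
st(.599,-.3284,.039,-26.0)"
```

```text
t 2.57 tcp [ 0.5996 -0.3303  0.0624] tooly -26.34 z [ 0.0025 -0.0014 -1.    ] F [ 0.2 -0.7  1. ] w 0.0871 g 0.0 q7 [ 0.67  0.6  -0.32  1.45  0.2   1.13 -0.15]
need shift [-0.03  0.08 -0.93] turn z 0.07 untilt [0.02 0.03 0.  ]
```

```bash
python3 -m crank '{"steps":[[[0,0,-0.5],[0,0,0]],[[0,0,-0.4],[0,0,0]],[[0,0,0],[0,0,0]],[[0,0,0],[0,0,0]],[[0,0,0],[0,0,0]]]}' >/dev/null; python3 -c "
from h import *
st(.599,-.3284,.039,-26.0)"
python3 -m crank '{"steps":[[[0,0,0],[0,0,0]],[[0,0,0],[0,0,0]],[[0,0,0],[0,0,0]],[[0,0,0],[0,0,0]],[[0,0,0],[0,0,0]],[[0,0,0],[0,0,0]],[[0,0,0],[0,0,0]],[[0,0,0],[0,0,0]],[[0,0,0],[0,0,0]],[[0,0,0],[0,0,0]]]}' 0 40 >/dev/null; python3 -c "
from h import *
st(.599,-.3284,.039,-26.0)"
```

```text
t 2.98 tcp [ 0.5987 -0.3295  0.0376] tooly -26.3 z [-1.e-04  1.e-04 -1.e+00] F [-0.3  0.5  0.3] w 0.087 g 0.0 q7 [ 0.66  0.63 -0.32  1.46  0.21  1.09 -0.16]
need shift [0.01 0.04 0.06] turn z 0.06 untilt [-0. -0. -0.]
t 3.82 tcp [ 0.5987 -0.3295  0.0376] tooly -26.3 z [ 1.e-04  0.e+00 -1.e+00] F [ 0.5  0.2 -0.5] w 0.0282 g 0.0 q7 [ 0.66  0.63 -0.32  1.46  0.21  1.09 -0.16]
need shift [0.01 0.04 0.06] turn z 0.06 untilt [-0.  0.  0.]
```

```bash
python3 -m crank '{"steps":[[[0,0,0],[0,0,0]],[[0,0,0],[0,0,0]],[[0,0,0],[0,0,0]],[[0,0,0],[0,0,0]],[[0,0,0],[0,0,0]],[[0,0,0],[0,0,0]]]}' >/dev/null; python3 -c "
from h import *
st(.599,-.3284,.039,-26.0)"
python3 -m crank '{"steps":[[[0,0,0.3],[0,0,0]],[[0,0,0.7],[0,0,0]],[[0,0,1],[0,0,0]],[[0,0,1],[0,0,0]],[[0,0,1],[0,0,0]],[[0,0,1],[0,0,0]],[[0,0,1],[0,0,0]],[[0,0,0.5],[0,0,0]],[[0,0,0],[0,0,0]],[[0,0,0],[0,0,0]]]}' >/dev/null; python3 -c "
from h import *
st(.567,.2,.2,-12.6)"
```

```text
t 4.32 tcp [ 0.5986 -0.3295  0.0375] tooly -26.31 z [-1.e-04  1.e-04 -1.e+00] F [ 0.4 -0.3 -1.4] w 0.0114 g 39.9 q7 [ 0.66  0.63 -0.32  1.46  0.21  1.09 -0.16]
need shift [0.02 0.04 0.06] turn z 0.06 untilt [-0. -0. -0.]
t 5.15 tcp [ 0.5987 -0.3295  0.1999] tooly -26.31 z [ 4.e-04 -3.e-04 -1.e+00] F [ 0.   0.3 -2.9] w 0.0118 g 39.9 q7 [ 0.67  0.49 -0.34  1.3   0.16  1.37 -0.12]
need shift [-1.270e+00  2.118e+01  1.000e-02] turn z 2.74 untilt [0. 0. 0.]
```

```bash
python3 -m crank '{"steps":[[[-0.06,0.3,0],[0,0,0.13]],[[-0.06,0.6,0],[0,0,0.13]],[[-0.06,0.9,0],[0,0,0.13]],[[-0.06,0.9,0],[0,0,0.13]],[[-0.06,0.9,0],[0,0,0.13]],[[-0.06,0.9,0],[0,0,0.13]],[[-0.06,0.9,0],[0,0,0.13]],[[-0.06,0.9,0],[0,0,0.13]],[[-0.06,0.9,0],[0,0,0.13]],[[-0.06,0.9,0],[0,0,0.13]]]}' >/dev/null
python3 -m crank '{"steps":[[[-0.06,0.9,0],[0,0,0.13]],[[-0.06,0.9,0],[0,0,0.13]],[[-0.06,0.9,0],[0,0,0.13]],[[-0.06,0.9,0],[0,0,0.13]],[[-0.06,0.9,0],[0,0,0.13]],[[-0.06,0.9,0],[0,0,0.13]],[[-0.06,0.9,0],[0,0,0.13]],[[-0.06,0.9,0],[0,0,0.13]],[[-0.06,0.9,0],[0,0,0.13]],[[-0.06,0.9,0],[0,0,0.13]]]}' >/dev/null
python3 -m crank '{"steps":[[[-0.05,0.9,0],[0,0,0.1]],[[0,0.9,0],[0,0,0]],[[0,0.9,0],[0,0,0]],[[0,0.7,0],[0,0,0]],[[0,0.4,0],[0,0,0]],[[0,0.2,0],[0,0,0]],[[0,0,0],[0,0,0]],[[0,0,0],[0,0,0]],[[0,0,0],[0,0,0]]]}' >/dev/null
python3 -c "
from h import *
st(.567,.2,.16,-12.6)
c=shot('wrist','w2');P=wpts(c);z=P[...,2]
t=shot('top','t2');s=shot('scene','s2')
A=cv2.resize(s['pixels'][200:320,260:400],(420,360),interpolation=3);B=cv2.resize(c['pixels'],(480,360));C=cv2.resize(t['pixels'][170:260,160:270],(330,270))
cv2.imwrite('pics/c2.png',np.hstack([B,A])[:, :800] if 0 else cv2.resize(np.hstack([B,A]),(800,320)))"
```

```text
t 7.57 tcp [0.5677 0.1965 0.2   ] tooly -12.91 z [ 1.e-04 -8.e-04 -1.e+00] F [-0.1 -0.9 -0.1] w 0.0118 g 39.9 q7 [ 0.09  0.36 -0.63  1.53  0.22  1.32 -0.79]
need shift [-0.03  0.14 -1.6 ] turn z 0.06 untilt [0.01 0.   0.  ]
```

View pics/c2.png

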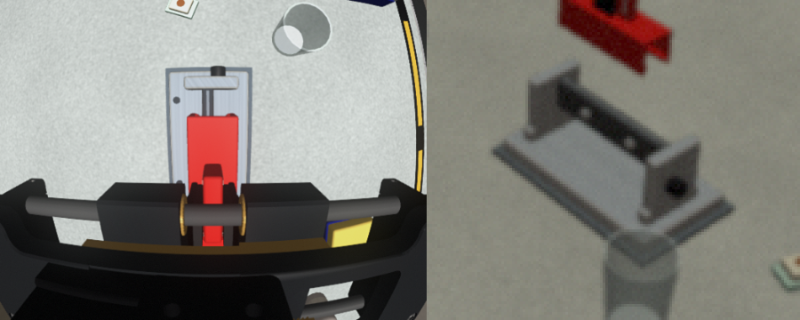

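The wrist view shows the guard held in line over the holder, with the far cheek and bar visible ahead of it. The scene crop shows it level and well above the bar. I'll compare the centrelines of the guard and bar in numbers.

Run:
```python
from h import *
a=np.radians(77.4);uy=np.array([np.cos(a),np.sin(a)]);ux=np.array([uy[1],-uy[0]]);o=np.array([.567,.2])
def loc(k): d=k[:,:2]-o; return np.c_[d@ux,d@uy]*1000
def line(tag,k,n=0):
    L=loc(k); b=np.round(L[:,1]/4)*4; out=[]
    for v in np.unique(b):
        q=L[b==v,0]
        if len(q)>=2: out.append((v,(q.min()+q.max())/2,q.max()-q.min()))
    out=np.array(out); 
    if len(out)<3: print(tag,len(k));return
    p=np.polyfit(out[:,0],out[:,1],1); print(tag,len(k),'along',L[:,1].min().round(1),L[:,1].max().round(1),'x0',np.median(out[:,1]).round(2),'fit',p[1].round(2),'slope deg',np.degrees(p[0]).round(2),'w',np.median(out[:,2]).round(1))
c=load('t1');k=pts(c)[185:260,165:265].reshape(-1,3);L=loc(k)
line('top bar',k[(abs(L[:,1])<68)&(abs(L[:,0])<20)&(k[:,2]>.078)&(k[:,2]<.09)])
q=loc(k[(k[:,2]>.0885)&(k[:,2]<.1)]);print('cheeks x',np.percentile(q[:,0],[1,99]),'y',np.percentile(q[:,1],[1,99]))
c=load('w2');P=wpts(c).reshape(-1,3);im=c['pixels'].reshape(-1,3).astype(int);L=loc(P)
m=(abs(L[:,1])<90)&(abs(L[:,0])<60)
line('w bar',P[m&(abs(L[:,1])<72)&(abs(L[:,0])<15)&(P[:,2]>.075)&(P[:,2]<.091)])
q=L[m&(P[:,2]>.0885)&(P[:,2]<.098)];print('w cheek x',np.percentile(q[:,0],[1,99]),'y',np.percentile(q[:,1],[1,99]),len(q))
red=(im[:,2]>120)&(im[:,1]<90)&(im[:,0]<90)
k=P[m&red&(P[:,2]>.18)&(P[:,2]<.205)];line('w guard',k[loc(k)[:,1]<-25] if 0 else k);print('guard z',np.median(k[:,2]))
c=load('t2');k=pts(c).reshape(-1,3);im=c['pixels'].reshape(-1,3).astype(int);L=loc(k);red=(im[:,2]>90)&(im[:,1]<70)&(im[:,0]<70)&(abs(L[:,1])<90)&(abs(L[:,0])<60)&(k[:,2]>.17)
line('t guard',k[red])
```

```text
top bar 309 along -67.7 67.9 x0 -3.8 fit -3.8 slope deg -0.01 w 10.5
cheeks x [-28.70239876  29.37334142] y [-86.56747681  86.12899226]
w bar 516 along 44.5 72.0 x0 -3.7 fit -3.15 slope deg -0.5 w 12.7
w cheek x [-29.00838174  28.91666969] y [74.33572541 88.66024765] 1207
w guard 5328 along -48.0 52.8 x0 1.35 fit 1.31 slope deg 0.17 w 34.1
guard z 0.19833933725536007
t guard 228 along -89.2 -21.7 x0 1.68 fit 18.83 slope deg 21.66 w 29.7
```

Both cameras put the bar about 3.8 mm off the cheek centreline (toward -x). The guard is centred on the TCP, so it needs a shift of about -5 mm across and +2.5 mm along. I'll shift and lower it partway.

```bash
python3 -m crank '{"steps":[[[-0.1,0.07,0],[0,0,0.05]],[[-0.07,0.07,-0.5],[0,0,0]],[[0,0,-0.8],[0,0,0]],[[0,0,-0.7],[0,0,0]],[[0,0,0],[0,0,0]],[[0,0,0],[0,0,0]],[[0,0,0],[0,0,0]]]}' >/dev/null
python3 - <<'E'
from h import *
st(.5634,.2003,.112,-12.6)
a=np.radians(77.4);uy=np.array([np.cos(a),np.sin(a)]);ux=np.array([uy[1],-uy[0]]);o=np.array([.567,.2])
c=shot('wrist','w3');P=wpts(c);im=c['pixels'].astype(int);d=P[...,:2]-o;X=d@ux*1000;Y=d@uy*1000;z=P[...,2]
b=(abs(X)<15)&(Y>58)&(Y<73)&(z>.079)&(z<.091)
red=(im[...,2]>120)&(im[...,1]<90)&(im[...,0]<90)&(z>.13)&(z<.16)&(abs(X)<40)
def mid(m):
    o=[]
    for v in np.unique(np.round(Y[m])):
        q=X[m&(np.round(Y)==v)]; o.append(((q.min()+q.max())/2,q.max()-q.min()))
    return np.median(o,axis=0).round(2)
print('bar',b.sum(),mid(b),'guard',mid(red&(Y>25)),mid(red&(Y<-15)),Y[red].max(),np.median(z[red]))
s=shot('scene','s3')
cv2.imwrite('pics/c3.png',np.hstack([cv2.resize(s['pixels'][220:300,280:380],(500,400),interpolation=3),cv2.resize(c['pixels'][70:250,210:345],(300,400))]))
E
```

```text
t 8.3 tcp [0.5634 0.2018 0.1507] tooly -12.55 z [ 7.e-04  5.e-04 -1.e+00] F [ 0.  -0.2 -1. ] w 0.0119 g 39.9 q7 [ 0.08  0.39 -0.63  1.6   0.24  1.23 -0.81]
need shift [ 0.   -0.06 -1.55] turn z -0.01 untilt [-0.01  0.01  0.  ]
bar 381 [-3.66 11.85] guard [-4.27 33.85] [-3.98 15.45] 56.964800479628984 0.14919251424347207
```

View pics/c3.png

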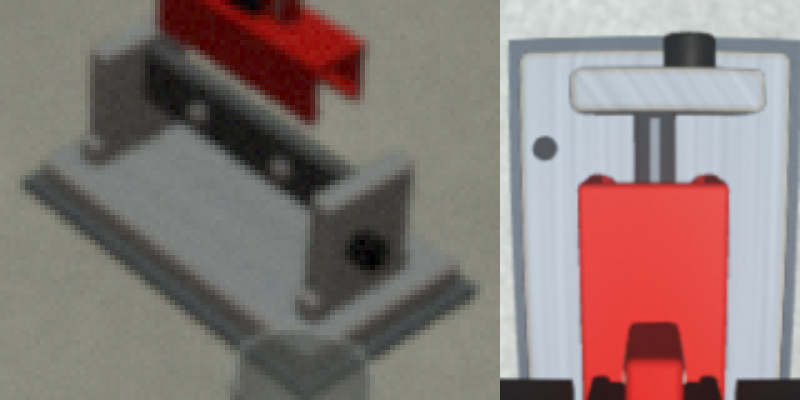

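In the wrist crop the bar is at x≈655 and the guard centre at x≈653, so they match to about 0.5 mm. Next I'll lower it astride the bar and check the force.

```bash
python3 -m crank '{"steps":[[[0.02,0,-0.3],[0,0,0]],[[0,0,-0.4],[0,0,0]],[[0,0,-0.3],[0,0,0]],[[0,0,-0.3],[0,0,0]],[[0,0,-0.2],[0,0,0]],[[0,0,0],[0,0,0]],[[0,0,0],[0,0,0]],[[0,0,0],[0,0,0]]]}' >/dev/null
python3 - <<'E'
from h import *
st(.5639,.2018,.0925,-12.6)
a=np.radians(77.4);uy=np.array([np.cos(a),np.sin(a)]);ux=np.array([uy[1],-uy[0]]);o=np.array([.567,.2])
c=shot('wrist','w4');P=wpts(c);im=c['pixels'].astype(int);d=P[...,:2]-o;X=d@ux*1000;Y=d@uy*1000;z=P[...,2]
red=(im[...,2]>120)&(im[...,1]<90)&(im[...,0]<90)&(z>.09)&(z<.13)&(abs(X)<40)&(Y>25)
q=X[red];print('guard',np.percentile(q,[1,99]).mean(),Y[red].max(),'roof top z',np.median(z[red]))
s=shot('scene','s4')
cv2.imwrite('pics/c4.png',np.hstack([cv2.resize(s['pixels'][220:300,280:380],(500,400),interpolation=3),cv2.resize(c['pixels'][70:250,210:345],(300,400))]))
E
```

```text
t 9.07 tcp [0.5639 0.2017 0.1129] tooly -12.55 z [ 5.e-04  2.e-04 -1.e+00] F [ 1.   0.2 -1. ] w 0.0115 g 39.9 q7 [ 0.07  0.43 -0.61  1.64  0.26  1.16 -0.83]
need shift [ 0.    0.01 -0.81] turn z -0.01 untilt [-0.    0.01  0.  ]
guard -3.7113016802559304 56.89732073243082 roof top z 0.11128807975278812
```

View pics/c4.png

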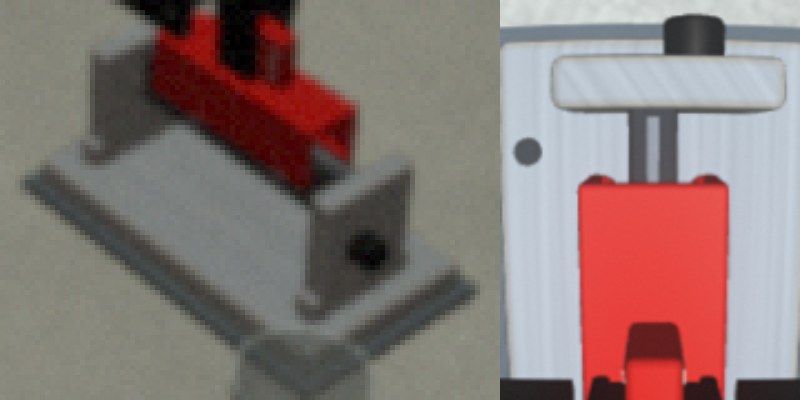

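The guard is astride the bar with no side force and its ceiling about 20 mm above the bar top. I'll grip harder and press down in small steps.

```bash
python3 -m crank '{"steps":[[[0,0,0],[0,0,0]],[[0,0,-0.1],[0,0,0]],[[0,0,-0.1],[0,0,0]],[[0,0,-0.1],[0,0,0]],[[0,0,-0.1],[0,0,0]],[[0,0,0],[0,0,0]],[[0,0,0],[0,0,0]]]}' - 60 >/dev/null; python3 -c "
from h import *
st(.5639,.2018,.0925,-12.6)"
python3 -m crank '{"steps":[[[0,0,-0.1],[0,0,0]],[[0,0,-0.1],[0,0,0]],[[0,0,-0.1],[0,0,0]],[[0,0,-0.1],[0,0,0]],[[0,0,0],[0,0,0]],[[0,0,0],[0,0,0]],[[0,0,0],[0,0,0]]]}' >/dev/null; python3 -c "
from h import *
st(.5639,.2018,.0925,-12.6)"
```

```text
t 9.75 tcp [0.564  0.2024 0.1033] tooly -12.53 z [ 0.0013  0.0012 -1.    ] F [-0.8  2.   4. ] w 0.0112 g 59.9 q7 [ 0.07  0.44 -0.61  1.65  0.27  1.14 -0.83]
need shift [-0.   -0.02 -0.43] turn z -0.01 untilt [-0.01  0.02  0.  ]
t 10.33 tcp [0.5635 0.2012 0.0923] tooly -12.57 z [-5.e-04 -5.e-04 -1.e+00] F [-1.1 -1.4  1.1] w 0.0114 g 59.9 q7 [ 0.06  0.45 -0.61  1.66  0.28  1.12 -0.84]
need shift [0.02 0.02 0.01] turn z -0.01 untilt [ 0.01 -0.01  0.  ]
```

Height now matches fully home. I'll press further to build up force.

```bash
python3 -m crank '{"steps":[[[0,0,-0.04],[0,0,0]],[[0,0,-0.04],[0,0,0]],[[0,0,0],[0,0,0]],[[0,0,0],[0,0,0]]]}' >/dev/null; python3 -c "
from h import *
st(.5639,.2018,.0925,-12.6)"
python3 -m crank '{"steps":[[[0,0,-0.04],[0,0,0]],[[0,0,-0.04],[0,0,0]],[[0,0,0],[0,0,0]],[[0,0,0],[0,0,0]]]}' >/dev/null; python3 -c "
from h import *
st(.5639,.2018,.0925,-12.6)"
```

```text
t 10.67 tcp [0.5635 0.2012 0.0923] tooly -12.57 z [ 1.0e-04 -1.1e-03 -1.0e+00] F [-9.8 -4.4 20.2] w 0.0114 g 59.9 q7 [ 0.06  0.45 -0.61  1.66  0.28  1.12 -0.84]
need shift [0.02 0.02 0.01] turn z -0.01 untilt [0.01 0.   0.  ]
t 11.0 tcp [0.5636 0.2012 0.0922] tooly -12.58 z [ 8.0e-04 -1.8e-03 -1.0e+00] F [-17.4  -9.1  37. ] w 0.0118 g 59.9 q7 [ 0.06  0.45 -0.61  1.66  0.28  1.12 -0.84]
need shift [0.01 0.02 0.01] turn z -0.0 untilt [0.02 0.01 0.  ]
```

```bash
python3 -m crank '{"steps":[[[0.0,0,0.03],[0,0,0]],[[0,0,0],[0,0,0]],[[0,0,0],[0,0,0]],[[0,0,0],[0,0,0]],[[0,0,0],[0,0,0]],[[0,0,0],[0,0,0]],[[0,0,0],[0,0,0]],[[0,0,0],[0,0,0]],[[0,0,0],[0,0,0]],[[0,0,0],[0,0,0]]]}' >/dev/null
python3 - <<'E'
from h import *
st(.5639,.2018,.0925,-12.6)
a=np.radians(77.4);uy=np.array([np.cos(a),np.sin(a)]);ux=np.array([uy[1],-uy[0]]);o=np.array([.567,.2])
c=shot('wrist','w5');P=wpts(c);im=c['pixels'].astype(int);d=P[...,:2]-o;X=d@ux*1000;Y=d@uy*1000;z=P[...,2]
red=(im[...,2]>120)&(im[...,1]<90)&(im[...,0]<90)&(z>.07)&(z<.12)&(abs(X)<40)&(Y>25)
q=X[red];print('guard',np.percentile(q,[1,99]).mean(),Y[red].max(),'roof top z',np.median(z[red]),'cheek z',np.median(z[(abs(X)<28)&(Y>76)&(Y<85)]))
s=shot('scene','s5')
cv2.imwrite('pics/c5.png',np.hstack([cv2.resize(s['pixels'][220:300,280:380],(500,400),interpolation=3),cv2.resize(c['pixels'][70:250,210:345],(300,400))]))
E
```

```text
t 11.83 tcp [0.5636 0.2012 0.0922] tooly -12.57 z [ 6.0e-04 -1.5e-03 -1.0e+00] F [-15.1  -7.8  30.8] w 0.0117 g 59.9 q7 [ 0.06  0.45 -0.61  1.66  0.28  1.12 -0.84]
need shift [0.01 0.02 0.01] turn z -0.01 untilt [0.02 0.01 0.  ]
guard -3.994009264554628 56.420837928326534 roof top z 0.09077769773763716 cheek z 0.09277223446484098
```

View pics/c5.png

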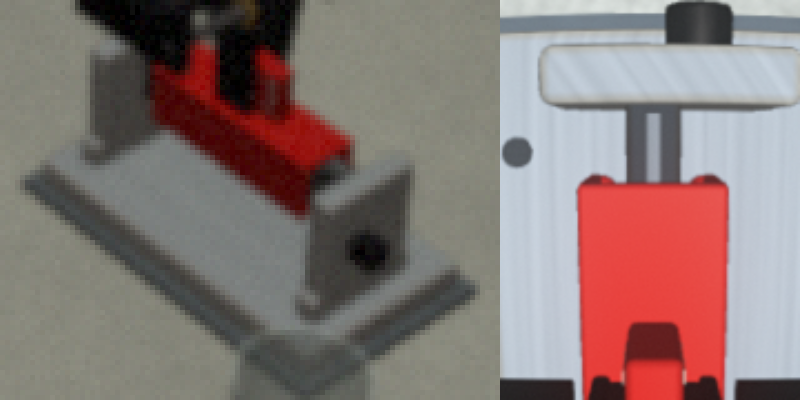

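The pictures show the guard seated flush on the bar between the cheeks. Its roof top measures 91 mm (90 expected when home), and it holds steady under 31 N of downward press. I'll hand it in.

```bash
python3 -c "
from h import *
print(ticket.close_job())"
```

```text
the job is handed in; nothing more can be done
None
```

The guard measured fully home on the bar and the gripper was still pressing it down with about 31 N when I handed the job in at about 12 s; no verdict was returned.

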